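Clamp the specimen carrier in its holding dock

TASK

Carry the specimen carrier by its handle into the holding dock, setting it down (not dropping it) between the side rails, fence ahead and clamp behind, and let go. Then pick up the extension bar and use it, not the gripper itself, to swing the clamp's stub lever past its dead point to its stop, so that the rubber pad holds the carrier hard against the fence. Finally lay the bar back flat in its tray and leave everything else on the counter where it is.

Things in the scene. Friction and masses are not known exactly. Their poses are not given: they have to be found in the camera images.
- carrier: Loose specimen box, white with grey lid, 110 x 110 x 85 mm high, 0.6 kg. Origin: centre of underside. On the lid a black handle: straight bar 14 x 14 mm, 80 mm long along box y, 25 mm clear above the lid, on posts at 35 mm either side of its middle. Same when turned by half a turn.
- carrier_handle (a point): Middle of the carrier's handle bar, 117 mm above the box's underside; grip it across the box's x axis.
- dock: Fixed aluminium dock. Origin: on the counter under the clamped carrier's middle. Plate 10 mm thick, x +-75, y -200 to +75 mm; the carrier stands on it. Fence (70 mm high) face at y=+55. Side rails (top 24 mm) with inner faces at x=+-62 mm. Clamp at the -y end. Room for the carrier: set its centre at y -16 to 0, x 0, square to the dock, handle along dock y. Clamped it is at y=0.
- toggle_lever (a joint): Clamp lever angle about a vertical axis, 0 open to 1.72 thrown (stop), growing counter-clockwise from above. The lever points 176.5 deg + angle from dock x: to -x open, to -y thrown. It drives the pad to dock +y. With the carrier in place it resists from 0.75 rad (up to 0.8 N m) to the dead point at 1.40, then springs on to its stop and stays. Elsewhere friction 0.12 N m holds it.
- lever_pivot (a point): On the lever's vertical axis, at the height of the middle of the lever (64 mm above the counter), at dock x = 0, y = -165 mm.
- lever_tip (a point): Free end of the stub lever, 80 mm from the pivot axis, at mid-height. The lever is a plain 12 x 12 mm steel bar, its top 70 mm above the counter, free from 20 to 80 mm from the axis; a boss of radius 13 mm at the axis reaches 72 mm high, and a 40 mm ear of the lever with the toggle link lies on the other side of it.
- pad: Round black rubber pad, 32 mm diameter, at the end of the plunger, 45 mm above the counter; origin at the middle of its back face, 12 mm behind the pressing face; dock y is its pressing direction.
- bar: Loose dark steel extension bar, 160 mm long, 0.3 kg. Origin: middle of the underside at the grip point; x points to the channel end. Solid shank 20 wide, 26 mm high, x -70 to +40 mm. From x +40 to +90 a channel, open below and at the end: 20 mm wide inside, 30 outside, roof underside 20 mm above the bar's underside. Lowered from above it straddles the lever with 4 mm play each side.
- bar_mouth (a point): Middle of the channel's open end, 90 mm from the bar's origin, 10 mm above the underside.
- tray: Low white plastic tray fixed on the counter, 250 mm (x) x 130 mm (y), walls 5 mm thick and 16 mm high, floor 5 mm thick. Origin: centre of its underside. The bar starts and ends in it, resting on its floor.
- sanitizer: Bystander: bottle 64 mm across, 160 mm high; origin at its base. Leave it alone.
- mug: Bystander: white mug 80 mm across, 90 mm high; origin at its base. Leave it alone.
- swabs: Bystander: lidded jar 70 mm across, 100 mm high; origin at its base. Leave it alone.
- stapler: Bystander: stapler 140 mm long, 42 mm high; origin under its middle. Leave it alone.
- tape: Bystander: roll of paper tape lying flat, 90 mm across, 24 mm high; origin under its middle. Leave it alone.
- seat (a point): Top of the dock's plate (10 mm above the counter) where the middle of the carrier's underside is when clamped. The retracted pad's face is 85 mm from it towards dock -y (75 mm when the lever starts at 0.25 rad); the clamp's guide block lies 104 to 130 mm from it, top 52 mm above the counter.
Things that resemble listed ones, but are neither listed nor needed, are in the scene too. What is shaped like the carrier but orange or red is not meant. What is shaped like the bar but orange is not meant.

How it is judged:
On the way, in this order (a step that is already met when the one before it is completed fails the run):
1. the carrier stands upright on the dock plate between the rails, between clamp and fence, let go, with the clamp still open (lever under 0.6 rad) (x of carrier in the frame of dock between -0.009 and 0.009 m and y of carrier in the frame of dock between -0.036 and 0.004 m and z of carrier in the frame of dock below 0.013 m and angle between carrier's own z axis and vertical below 0.05 rad and contact force between the fingers and carrier below 0.1 N and value of joint toggle_lever below 0.6 rad), for 0.2 s.
2. the bar pushes the lever while it is between 0.8 rad and the dead point (contact force between bar and toggle_lever above 0.5 N and contact force between the fingers and bar above 1 N and value of joint toggle_lever between 0.8 and 1.4 rad), for 0.04 s.
3. the lever is past its dead point, at its stop (over 1.62 rad) (value of joint toggle_lever above 1.62 rad), for 0.2 s.
At the end, for the whole second after the job is handed in: Lever at its stop (over 1.62 rad); carrier upright on the plate, within 9 mm of mid-rails and 4 mm of the fence, pad pressing over 10 N; bar flat, right way up and still on the tray floor (4 mm), grip point within 75 mm along and 60 mm across of the tray's middle (value of joint toggle_lever above 1.62 rad and x of carrier in the frame of dock between -0.009 and 0.009 m and y of carrier in the frame of dock between -0.004 and 0.004 m and z of carrier in the frame of dock below 0.013 m and angle between carrier's own z axis and vertical below 0.05 rad and contact force between pad and carrier above 10 N and x of bar in the frame of tray between -0.075 and 0.075 m and y of bar in the frame of tray between -0.06 and 0.06 m and z of bar in the frame of tray below 0.009 m and angle between bar's own z axis and vertical below 0.06 rad and linear speed of each of bar, carrier below 0.02 m/s); the robot touches nothing.
It fails at once if the gripper or arm itself touches the lever (contact force between any of the fingers, the arm and toggle_lever above 1 N).
It fails at once if the carrier is dropped (falls freely faster than 0.5 m/s) (linear speed of carrier above 0.5 m/s and contact force between the fingers and carrier below 0.1 N).
It fails at once if the bar is dropped (falls freely faster than 0.6 m/s) (linear speed of bar above 0.6 m/s and contact force between the fingers and bar below 0.1 N).
It fails at once if a bystander is moved more than 20 mm (distance of any of sanitizer, mug, swabs, stapler, tape from where it was at the start of the episode above 0.02 m).
It also fails if it takes over 67 s, if anything falls off the work surface, if the arm or the gripper's body presses on something with over 40 N, if the wrist force passes 120 N, or if a joint passes its speed limit or range.

ROBOT

A 6-joint arm with a two-finger parallel gripper is mounted at the origin on the work surface. World frame = base frame: x ahead of the robot, y to its left, z up, the work surface at z = 0. Lengths are in m, angles in rad, forces in N, time in s.
With the tool pointing down it reaches from about 0.275 to 0.775 m from the base axis. Payload 14.6 kg.
Tool frame: the origin (TCP) lies at the very end of the fingers, on their centre line; the grasp point (between the pads) lies 19 mm behind it; z points along the fingers, y is the line along which they close (so a half turn about z gives the same grasp; the last joint's range is limited). The gripper opens to 85 mm and grips with 20 to 120 N. Pads are 22 mm wide; open, the fingers measure 114 mm over their backs; the gripper's body (76 mm by 85 mm) begins 54 mm behind the grasp point. The pads swing forward as they close: fully open they stand 13 mm farther back than shut.
Start: joints at [-1.327, 0.263, -0.048, 1.259, 0, 1.415], TCP at [0.204, -0.484, 0.231] pointing down, gripper open.
Joint ranges: [-2.65, 2.65], [-0.89, 1.7], [-1.18, 1.37], [-2.13, 2.11], [-1.35, 1.29], [-3.14, 3.14]. Speed limits (rad/s): [1.89, 1.89, 2.57, 2.79, 3.14, 3.14].

INTERFACE

Orientations are given as [roll, pitch, yaw] about the fixed x, y, z axes, in that order (R = Rz(yaw) Ry(pitch) Rx(roll)).
In Python, from workcell import r, snapshot gives the robot as it stands. The module is installed in compiled form; this text tells all that it offers.
- The arm moves only by the tool servo_tool, never from a script. Its argument "steps" is text: rows parted by semicolons, each of 5 numbers parted by spaces: the opening, from 0 (shut) to 1 (fully open), then the shift along the tool's x, y, z in m, then the turn about the tool's z in rad. In form: grip tx ty tz spin; .... A call has 1 to 12 rows; each row shifts and turns the commanded pose from where the row before left it, along the tool's axes as they then stand; what a row does not reach is not made up. A row lasts 1/8 s, in which the tool goes at most 62.5 mm and 10.7 degrees, less where a joint would pass 70% of its speed; a pose out of reach is approached as far as the arm can. A call is refused whole if a number of a shift passes 0.0625 or a number of a turn 0.188, either way. A call with a gripper value outside its range is refused whole. The fingers move at their own pace and stop on an object; "grip_force" is the grip in N (left out, the last holds). Time passes only in rows, so rows that do not move let the fingers close. It gives the time, the measured TCP pose, the force, the opening and the grip force at its end, in the units of the state.
- r.get_obs(): the state, without advancing time (a new reading comes with each control period).
- snapshot(name): name is "side" or "top"; returns a dict with "pixels" (420x560x3 uint8, red, green, blue), "camera_matrix" (3x3 intrinsics, pixels), "R" (3x3) and "t" (3): a world point X has camera coordinates R X + t. Camera axes: x right, y down, z forward; pixel columns grow to the right and rows downward; lengths in m; the calibration is good to about 2 mm. A picture is of the moment at which its call begins. There is no depth.
- r.sign_off(): hands the job in; it is judged then, once.
The state is a dict: "t": time; "joint_pos": joint angles; "qvel": joint speeds; "tau": joint torques, N m; "tcp_pos": TCP position; "ee_rot": TCP orientation; "ft_force": force on the tool from outside, world axes, zero at the start; "moment": the same for the moment, N m; "opening": opening from 0.0 (shut) to 1.0 (fully open); "grip_force": force on a finger pad.
Only numpy, scipy, OpenCV 4.12 (cv2) and the standard library are available. Lean on these libraries where they do the work, as an engineer would, in place of code of your own. Each camera call takes 0.05 s, during which the arm holds its last target. There are 200 camera calls.

## Working session

There is one attempt and no reset: what is moved stays moved. The work goes in short steps, Python scripts to look and compute and a tool call to move; the robot and the scene stay as the last step left them, time stands still between calls to the robot, and variables do not carry over. Pictures are saved under pics/ and viewed, at most 13 in all, crops included, and the job is handed in when it is done.

Besides the shell and the picture viewer there is one more tool, called after "Request:" as a command line: name --argument value ..., lists and objects as JSON in quotes. servo_tool: Moves the arm, as the interface text tells. Its arguments: {"type":"object","properties":{"steps":{"type":"string"},"grip_force":{"type":"number"}},"required":["steps"]}

```bash
mkdir -p pics; cat > h.py <<'E'
import numpy as np, cv2
from workcell import r, snapshot
def snap(name,fn=None):
    s=snapshot(name)
    if fn: cv2.imwrite('pics/'+fn,s['pixels'][:,:,::-1])
    return s
def pix2w(s,u,v,z):
    K,R,t=[np.array(s[k],float) for k in('camera_matrix','R','t')]
    d=R.T@np.linalg.solve(K,[u,v,1.]); c=-R.T@t
    return c+d*(z-c[2])/d[2]
def w2pix(s,X):
    K,R,t=[np.array(s[k],float) for k in('camera_matrix','R','t')]
    p=K@(R@np.array(X,float)+t); return p[:2]/p[2]
E
python3 - <<'E'
from h import *
for n in('top','side'):
    s=snap(n,n+'1.png'); print(n,-np.array(s['R']).T@s['t'],np.array(s['R'])[2],np.array(s['camera_matrix'])[0,0])
o=r.get_obs(); print(o['t'],o['tcp_pos'],o['ee_rot'],o['opening'])
E
```

```text
top [0.332725   0.17758997 1.86791444] [ 0.07508975 -0.00152725 -0.99717561] 453.7643793152534
side [-0.32885322 -0.831189    1.4880807 ] [ 0.41216208  0.53108173 -0.74032062] 506.0205015528434
0.1 [ 0.20378509 -0.48358381  0.23088825] [-3.14068646e+00 -1.01994400e-04  3.98780589e-01] 1.0034776567919899
```

View pics/top1.png

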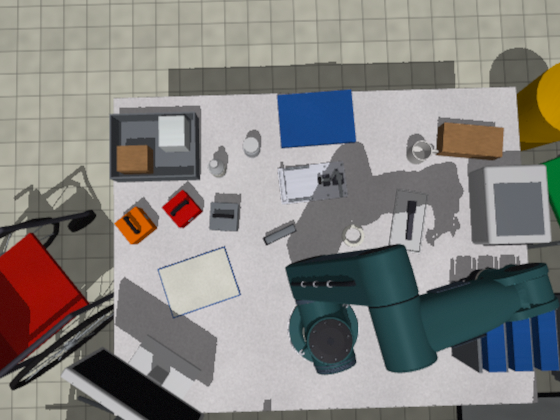

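View pics/side1.png

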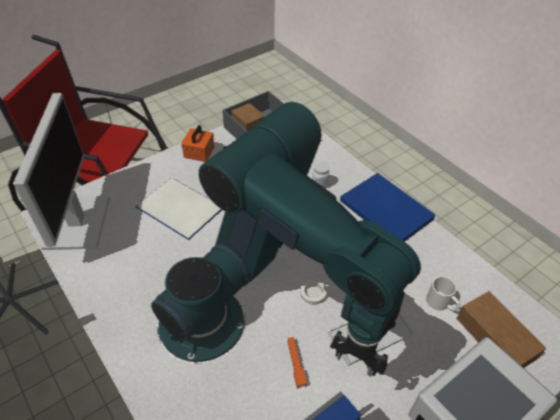

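Top view, with image up = +x and right = −y:
- **Carrier candidates:** grey-lidded box at (224,212) is the one meant. Red (182,208) and orange (135,225) are lookalikes, and the white box in the bin at (173,133) is not listed.
- **Bar candidates:** the dark one in the tray at (410,218) is meant. The orange one at side (297,362) is a lookalike.
- **Other:** the dock is at (313,181), with the clamp at its right end, around (330,180).

I'll check these in a single close crop.

```bash
python3 - <<'E'
from h import *
p=cv2.imread('pics/top1.png')
def c(x,y,w,h,k): return cv2.resize(p[y:y+h,x:x+w],None,fx=k,fy=k,interpolation=cv2.INTER_CUBIC)
a=c(270,150,80,60,5)   # dock 400x300
b=c(195,185,80,60,5)   # carrier
d=c(375,180,80,80,5)[:300]   # tray
d=c(380,186,60,70,4)
d=cv2.copyMakeBorder(d,0,20,0,160,cv2.BORDER_CONSTANT)
e=c(260,215,80,60,5)
cv2.imwrite('pics/crop1.png',np.vstack([np.hstack([a,b]),np.hstack([d,e])]))
E
```

```text
(no output)
```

View pics/crop1.png

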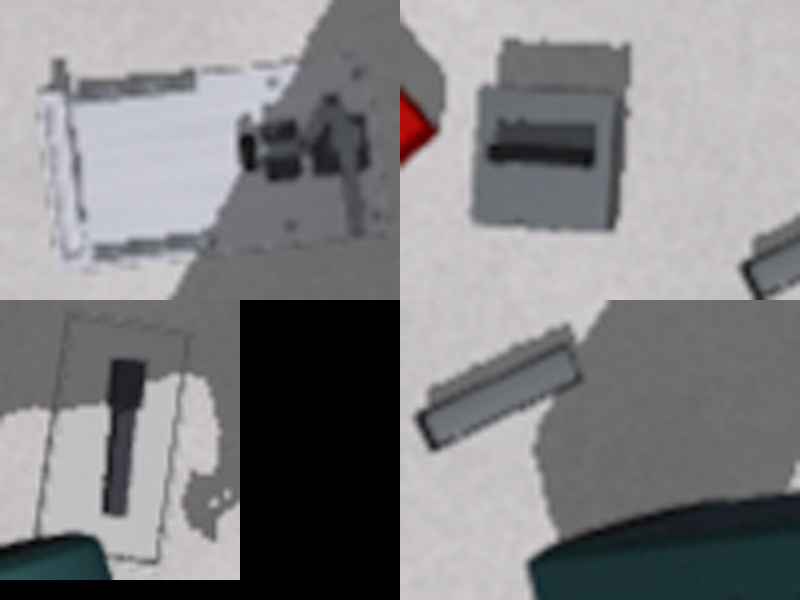

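The crop confirms each choice:
- **Carrier:** grey lid, black handle along world y, handle centre near (223,216).
- **Bar:** dark steel with its channel end up (+x), shank centre near (410,221).
- **Dock:** fence at the left (+y), lever pointing down (dock −x) from a pivot near (339,178).
- **Grey object at (280,233):** the stapler.

Next I'll measure all of these.

```bash
python3 - <<'E'
from h import *
s=snap('top')
def P(n,u,v,z): print(n,pix2w(s,u,v,z).round(4))
P('handle',195+141/5,185+156/5,.124)
for n,(u,v) in zip('abcd',[(78,85),(222,92),(215,230),(72,222)]): P('lid '+n,195+u/5,185+v/5,.085)
P('hL',195+88/5,185+155/5,.124);P('hR',195+195/5,185+160/5,.124)
P('pivot',270+340/5,150+130/5,.07);P('tip',270+358/5,150+237/5,.07)
P('plateBR',270+388/5,150+236/5,.01);P('plateTR',270+370/5,150+62/5,.01)
P('fence face T',270+64/5,150+95/5,.07);P('fence face B',270+84/5,150+262/5,.07)
# tray: crop offset (380,186), k=4, starts at row300
def T(n,u,v,z): P(n,380+u/4,186+(v-300)/4,z)
for n,u,v in [('TL',68,312),('TR',188,334),('BR',158,562)]: T('tray '+n,u,v,.016)
T('bar mouth end',128,360,.031);T('bar shank end',114,515,.031)
T('barL',104,460,.031);T('barR',130,460,.031)
E
```

```text
handle [0.454 0.382 0.124]
lid a [0.5144 0.4352 0.085 ]
lid b [0.5055 0.3217 0.085 ]
lid c [0.3968 0.3297 0.085 ]
lid d [0.4064 0.4419 0.085 ]
hL [0.456  0.4228 0.124 ]
hR [0.4497 0.3405 0.124 ]
pivot [ 0.6054 -0.0736  0.07  ]
tip [ 0.519  -0.0845  0.07  ]
plateBR [ 0.5254 -0.118   0.01  ]
plateTR [ 0.6705 -0.109   0.01  ]
fence face T [0.6401 0.1461 0.07  ]
fence face B [0.5054 0.1342 0.07  ]
tray TL [ 0.5526 -0.3213  0.016 ]
tray TR [ 0.5263 -0.4432  0.016 ]
tray BR [ 0.2944 -0.4001  0.016 ]
bar mouth end [ 0.5    -0.3758  0.031 ]
bar shank end [ 0.3433 -0.3535  0.031 ]
barL [ 0.3991 -0.3462  0.031 ]
barR [ 0.3983 -0.3725  0.031 ]
```

Carrier at about (0.4535, 0.382), yaw −0.073: size, height and reach all check. Spinning to yaw 1.498 first keeps joint 6 in range, then I move across.

Request:
servo_tool --steps "1 0 0 0 -0.1833; 1 0 0 0 -0.1833; 1 0 0 0 -0.1833; 1 0 0 0 -0.1833; 1 0 0 0 -0.1833; 1 0 0 0 -0.1833; 1 0.045 0.01 0 0; 1 0.045 0.01 0 0; 1 0.045 0.01 0 0; 1 0.045 0.01 0 0; 1 0.045 0.01 0 0; 1 0.045 0.01 0 0"

```text
t: 1.65
tcp_pos: [0.2833, -0.2174, 0.2312]
ee_rot: [3.142, -0.0, 1.498]
ft_force: [0.7, -0.3, 0.3]
opening: 0.997
grip_force: 0.0
```

```bash
cat >> h.py <<'E'
def go(x,y,z,yaw):
    o=r.get_obs(); p=o['tcp_pos']; c=o['ee_rot']
    from scipy.spatial.transform import Rotation as Ro
    R=Ro.from_euler('xyz',c).as_matrix(); d=np.array([x,y,z])-p
    R=Ro.from_euler('xyz',[np.pi,0,c[2]]).as_matrix()
    dy=(yaw-c[2]+np.pi)%(2*np.pi)-np.pi
    print('t%.1f'%o['t'],'at',p.round(4),np.round(c,3),'open%.2f'%o['opening'],'F',np.round(o['ft_force'],1),'tool shift now',(R.T@d).round(4),'spin',round(-dy,4))
    R2=Ro.from_euler('xyz',[np.pi,0,yaw]).as_matrix(); print('  shift if spun first',(R2.T@d).round(4),'q',np.round(o['joint_pos'],2))
E
python3 -c "
from h import *; go(.4535,.382,.17,1.498)"
```

```text
t1.6 at [ 0.2833 -0.2174  0.2312] [ 3.142 -0.     1.498] open1.00 F [ 0.7 -0.3  0.3] tool shift now [0.6102 0.1263 0.0612] spin 0.0002
  shift if spun first [0.6102 0.1262 0.0612] q [-0.88 -0.03 -0.39  1.21  0.    0.76]
```

Request:
servo_tool --steps "1 0.05 0.0105 0 0; 1 0.05 0.0105 0 0; 1 0.05 0.0105 0 0; 1 0.05 0.0105 0 0; 1 0.05 0.0105 0 0; 1 0.05 0.0105 0 0; 1 0.05 0.0105 0 0; 1 0.05 0.0105 0 0; 1 0.05 0.0105 0 0; 1 0.05 0.0105 0.01 0; 1 0.05 0.0105 0.02 0; 1 0.05 0.0105 0.02 0"

```text
t: 3.15
tcp_pos: [0.4523, 0.3723, 0.1805]
ee_rot: [3.141, 0.0, 1.499]
ft_force: [0.8, -0.6, 1.2]
opening: 1.0
grip_force: 0.0
```

```bash
python3 -c "
from h import *; go(.4535,.382,.10,1.498)
p=snap('top','t2.png')['pixels'];q=snap('side','s2.png')['pixels']
c=lambda p,x,y,w,h,k:cv2.resize(p[y:y+h,x:x+w],None,fx=k,fy=k,interpolation=cv2.INTER_CUBIC)[:,:,::-1]
cv2.imwrite('pics/c2.png',np.hstack([c(p,270,155,80,60,5),c(q,300,205,80,60,5)]))
cv2.imwrite('pics/c2.png',np.vstack([np.hstack([c(p,270,155,80,60,5),c(p,190,185,80,60,5)]),cv2.resize(q[:,:,::-1][130:340,180:460],(400,300)) .repeat(2,1)[:, :800]]))
cv2.imwrite('pics/c2.png',np.vstack([np.hstack([c(p,270,155,80,60,5),c(p,190,185,80,60,5)]),np.hstack([cv2.resize(q[:,:,::-1][130:340,180:460],(400,300)),c(p,375,180,80,60,5)])]))
"
```

```text
t3.1 at [0.4523 0.3723 0.1805] [3.141 0.    1.499] open1.00 F [ 0.8 -0.6  1.2] tool shift now [0.0098 0.0005 0.0805] spin 0.0008
  shift if spun first [0.0098 0.0005 0.0805] q [ 0.55  0.39 -0.    1.18 -0.    2.19]
```

View pics/c2.png

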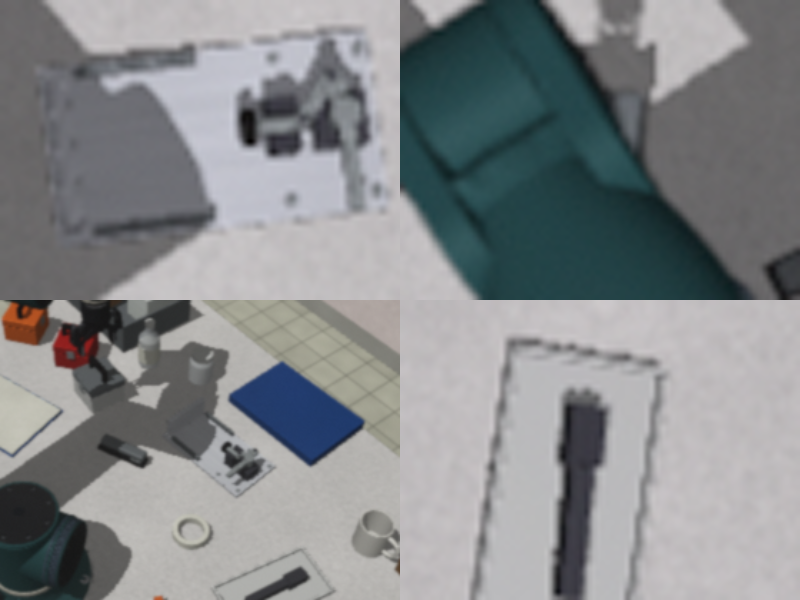

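```bash
cat > fit.py <<'E'
from h import *
from scipy.optimize import least_squares
T=snapshot('top');S=snapshot('side')
tp=lambda u,v:(270+u/5,155+v/5)
sp=lambda u,v:(180+u/1.4286,130+(v-300)/1.4286)
obs=[(T,tp(366,31),(.075,-.2,.01)),(T,tp(388,210),(-.075,-.2,.01)),
(S,sp(276,467),(.075,-.2,.01)),(S,sp(237,497),(-.075,-.2,.01)),
(T,tp(58,241),(-.075,None,.01)),(T,tp(248,117),(0,None,.045)),]
def W(p,X): c,s=np.cos(p[2]),np.sin(p[2]); return [p[0]+c*X[0]-s*X[1],p[1]+s*X[0]+c*X[1],X[2]]
def f(p):
    e=[]
    for s,uv,X in obs:
        if X[1] is None:
            w=pix2w(s,*uv,X[2]); c,sn=np.cos(p[2]),np.sin(p[2]); e.append(((w[0]-p[0])*c+(w[1]-p[1])*sn-X[0])*240)
        else: e+=list(w2pix(s,W(p,X))-uv)
    return e
q=least_squares(f,[.59,.09,.08],loss='soft_l1'); print(q.x.round(4),np.round(f(q.x),1))
p=q.x
def inv(u,v,z):
    w=pix2w(T,*tp(u,v),z); c,s=np.cos(p[2]),np.sin(p[2]); d=w[:2]-p[:2]; return np.round([c*d[0]+s*d[1],-s*d[0]+c*d[1]],3)
print('pad',inv(248,117,.061),'tip',inv(355,208,.07),'pivot',inv(345,112,.07),'fence',inv(38,68,.07),inv(62,240,.07))
def draw(s,L,o,k,w,h):
    im=cv2.resize(s['pixels'][o[1]:o[1]+h,o[0]:o[0]+w][:,:,::-1],None,fx=k,fy=k,interpolation=cv2.INTER_CUBIC)
    for ln in L:
        pts=[tuple(int(a) for a in (w2pix(s,W(p,X))-o+.5)*k) for X in ln]
        for a,b in zip(pts,pts[1:]): cv2.line(im,a,b,(0,0,255),1)
    return im
def box(x0,x1,y0,y1,z): return [(x0,y0,z),(x1,y0,z),(x1,y1,z),(x0,y1,z),(x0,y0,z)]
la=np.radians(176.5)
L=[box(-.075,.075,-.2,.075,.01),[(-.075,.055,.07),(.075,.055,.07)],[(0,-.165,.07),(.08*np.cos(la),-.165+.08*np.sin(la),.07)],box(-.062,.062,-.0,.055,.024),box(-.016,.016,-.097,-.085,.061)]
cv2.imwrite('pics/fit.png',np.hstack([draw(T,L,np.array([270,150]),5,80,70),draw(S,L,np.array([290,195]),4,95,87)[:350,:]]))
E
python3 fit.py
```

```text
[0.5896 0.0836 0.07  ] [ 1.1 -0.7  0.7 -0.6 -0.4 -0.5 -1.  -0.4 -0.2  1.4]
pad [ 0.004 -0.085] tip [-0.079 -0.161] pivot [-0.001 -0.161] fence [0.058 0.079] [-0.081  0.074]Traceback (most recent call last):
  File "fit.py", line 31, in <module>
    cv2.imwrite('pics/fit.png',np.hstack([draw(T,L,np.array([270,150]),5,80,70),draw(S,L,np.array([290,195]),4,95,87)[:350,:]]))
                               ~~~~~~~~~^^^^^^^^^^^^^^^^^^^^^^^^^^^^^^^^^^^^^^^^^^^^^^^^^^^^^^^^^^^^^^^^^^^^^^^^^^^^^^^^^^^^^^^
    return _nx.concatenate(arrs, 1, dtype=dtype, casting=casting)
           ~~~~~~~~~~~~~~~^^^^^^^^^^^^^^^^^^^^^^^^^^^^^^^^^^^^^^^
ValueError: all the input array dimensions except for the concatenation axis must match exactly, but along dimension 0, the array at index 0 has size 350 and the array at index 1 has size 348
```

```bash
sed -i 's/4,95,87)\[:350,:\]/4,95,88)[:350,:]/' fit.py; python3 fit.py
```

```text
[0.5896 0.0836 0.07  ] [ 1.1 -0.7  0.7 -0.6 -0.4 -0.5 -1.  -0.4 -0.2  1.4]
pad [ 0.004 -0.085] tip [-0.079 -0.161] pivot [-0.001 -0.161] fence [0.058 0.079] [-0.081  0.074]
```

View pics/fit.png

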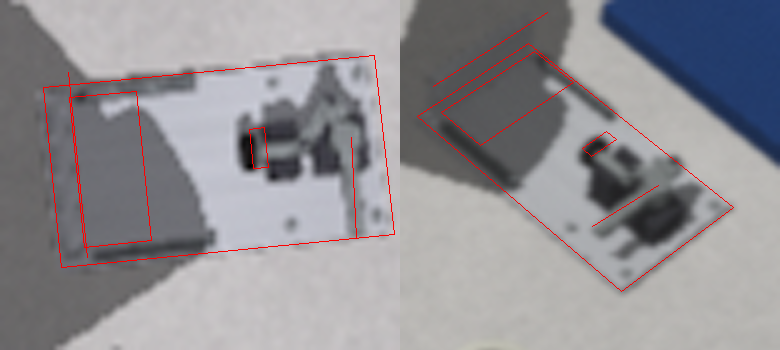

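Top-left view: the dock model lands within about 1 px (4 mm) in both pictures, giving origin ≈ (0.589, 0.085) and yaw ≈ 0.07, with the lever near 0. Now grasping the handle.

Request:
servo_tool --steps "1 0.01 0 0.01 0; 1 0 0 0.02 0; 1 0 0 0.02 0; 1 0 0 0.02 0; 1 0 0 0.01 0; 0 0 0 0 0; 0 0 0 0 0; 0 0 0 0 0; 0 0 0 0 0; 0 0 0 0 0; 0 0 0 0 0" --grip_force 50

```text
t: 4.82
tcp_pos: [0.4527, 0.3803, 0.1011]
ee_rot: [-3.141, 0.0, 1.499]
ft_force: [0.4, -1.4, -2.2]
opening: 0.15
grip_force: 49.6
```

Request:
servo_tool --steps "0 0 0 -0.01 0; 0 0 0 -0.03 0; 0 0 0 -0.03 0; 0 0 0 -0.03 0; 0 0 0 0 0"

```text
t: 5.45
tcp_pos: [0.4536, 0.381, 0.2032]
ee_rot: [3.139, -0.002, 1.499]
ft_force: [1.1, 0.2, -4.0]
opening: 0.149
grip_force: 49.4
```

```bash
python3 -c "
from h import *; go(.5895,.077,.20,1.641)"
```

```text
t5.5 at [0.4536 0.381  0.2032] [ 3.139e+00 -2.000e-03  1.499e+00] open0.15 F [ 1.1  0.2 -4. ] tool shift now [-0.2934  0.1575  0.0032] spin -0.1424
  shift if spun first [-0.3128  0.1142  0.0032] q [0.56 0.39 0.06 1.24 0.   2.2 ]
```

Request:
servo_tool --steps "0 0 0 0 -0.142; 0 -0.025 0.0095 0 0; 0 -0.035 0.0125 0 0; 0 -0.04 0.0145 0 0; 0 -0.04 0.0145 0 0; 0 -0.04 0.0145 0 0; 0 -0.04 0.0145 0 0; 0 -0.04 0.0145 0 0; 0 -0.03 0.011 0 0; 0 -0.02 0.008 0 0; 0 0 0 0 0; 0 0 0 0 0"

```text
t: 6.95
tcp_pos: [0.5873, 0.0797, 0.2008]
ee_rot: [-3.141, -0.0, 1.641]
ft_force: [1.1, 0.2, -5.2]
opening: 0.154
grip_force: 49.3
```

```bash
python3 -c "
from h import *; go(.5895,.077,.18,1.641)
p=snap('top','t3.png')['pixels'];q=snap('side','s3.png')['pixels']
c=lambda p,x,y,w,h,k:cv2.resize(p[y:y+h,x:x+w],None,fx=k,fy=k,interpolation=cv2.INTER_CUBIC)[:,:,::-1]
cv2.imwrite('pics/c3.png',np.hstack([c(p,265,145,100,120,4),c(q,290,170,100,120,4)]))
"
```

```text
t7.0 at [0.5873 0.0797 0.2008] [-3.141 -0.     1.641] open0.15 F [ 1.1  0.2 -5.2] tool shift now [-0.0029  0.002   0.0208] spin 0.0
  shift if spun first [-0.0029  0.002   0.0208] q [-0.    0.39  0.06  1.24  0.    1.5 ]
```

View pics/c3.png

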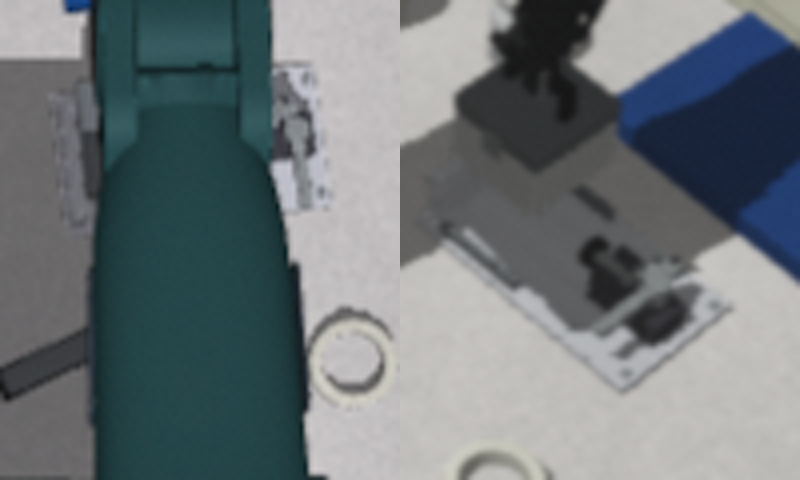

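```bash
cat > chk.py <<'E'
from h import *
S=snapshot('side')
def W(p,X): c,s=np.cos(p[2]),np.sin(p[2]); return [p[0]+c*X[0]-s*X[1],p[1]+s*X[0]+c*X[1],X[2]]
def L(n,p,X): print(n,((w2pix(S,W(p,X))-[290,170]+.5)*4+[400,0]).round(1))
b=(.5873,.0817,.070)
for z in(.0997+.085,.0997):
  for sx in(-1,1):
    for sy in(-1,1): L((sx,sy,z),b,(sx*.055,sy*.055,z))
d=(.5896,.0836,.07)
for X in[(-.075,-.2,.01),(.075,-.2,.01),(-.068,-.0,.024),(-.08,-.16,.064)]: L(X,d,X)
g=cv2.cvtColor(S['pixels'],cv2.COLOR_RGB2GRAY)
E
python3 chk.py
```

```text
(-1, -1, 0.1847) [540.1 162. ]
(-1, 1, 0.1847) [454.9  93.5]
(1, -1, 0.1847) [627.4 104.1]
(1, 1, 0.1847) [541.9  39.2]
(-1, -1, 0.0997) [532.4 225.4]
(-1, 1, 0.0997) [450.4 157.4]
(1, -1, 0.0997) [617.  167.8]
(1, 1, 0.0997) [534.6 103.2]
(-0.075, -0.2, 0.01) [621.5 391.9]
(0.075, -0.2, 0.01) [733.4 307.7]
(-0.068, -0.0, 0.024) [476.4 248.5]
(-0.08, -0.16, 0.064) [592. 331.]
```

```bash
python3 -c "
from h import *
p=cv2.imread('pics/s3.png')[170:290,290:410]
import cv2
cv2.imwrite('pics/c4.png',cv2.resize(p[10:110,5:105],None,fx=6,fy=6,interpolation=cv2.INTER_CUBIC))"
```

```text
(no output)
```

View pics/c4.png

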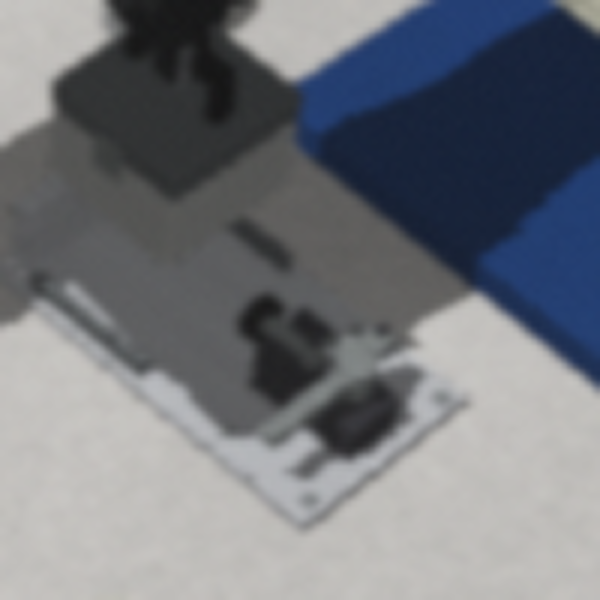

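The side view agrees with the model to about 2 mm. The carrier needs to go about 3 mm in +x and back 7 mm from the fence, then down.

Request:
servo_tool --steps "0 -0.007 0.003 0 0; 0 0 0 0.02 0; 0 0 0 0.02 0; 0 0 0 0.02 0; 0 0 0 0.01 0; 0 0 0 0.003 0; 0 0 0 0.003 0; 0 0 0 0 0"

```text
t: 8.1
tcp_pos: [0.5914, 0.0724, 0.1256]
ee_rot: [3.141, 0.0, 1.641]
ft_force: [0.3, -0.1, -4.8]
opening: 0.153
grip_force: 49.4
```

Request:
servo_tool --steps "0 0 0 0.003 0; 0 0 0 0.003 0; 0 0 0 0.003 0; 0 0 0 0.002 0; 0 0 0 0.001 0; 0 0 0 0 0; 0 0 0 0 0"

```text
t: 8.98
tcp_pos: [0.5912, 0.0724, 0.1134]
ee_rot: [3.141, -0.0, 1.641]
ft_force: [0.2, -0.6, -4.5]
opening: 0.152
grip_force: 49.3
```

Request:
servo_tool --steps "0 0 0 0.001 0; 0 0 0 0.001 0; 0 0 0 0.001 0; 0 0 0 0 0; 0 0 0 0 0"

```text
t: 9.6
tcp_pos: [0.5917, 0.0725, 0.1107]
ee_rot: [3.14, -0.0, 1.641]
ft_force: [2.9, 2.6, 3.1]
opening: 0.153
grip_force: 50.4
```

Request:
servo_tool --steps "0.5 0 0 0 0; 1 0 0 0 0; 1 0 0 0 0; 1 0 0 0 0; 1 0 0 -0.02 0; 1 0 0 -0.03 0; 1 0 0 -0.04 0; 1 0 0 -0.05 0; 1 0 0 0 0"

```text
t: 10.72
tcp_pos: [0.5925, 0.0724, 0.2537]
ee_rot: [3.136, 0.0, 1.641]
ft_force: [0.2, 0.1, -0.4]
opening: 1.002
grip_force: 0.0
```

```bash
python3 -c "
from h import *; go(.41,-.36,.24,0)"
```

```text
t10.7 at [0.5925 0.0724 0.2537] [3.136 0.    1.641] open1.00 F [ 0.2  0.1 -0.4] tool shift now [-0.4186 -0.2122  0.0137] spin 1.6406
  shift if spun first [-0.1825  0.4324  0.0137] q [-0.01  0.38  0.19  1.37  0.    1.49]
```

```bash
cat > barm.py <<'E'
from h import *
def barpose(s,z=.031,roi=(385,185,435,265)):
    im=s['pixels'].astype(int); x0,y0,x1,y1=roi
    g=im[y0:y1,x0:x1].sum(2)/3
    n,lab,st,c=cv2.connectedComponentsWithStats((g<110).astype('u1'))
    i=1+np.argmax(st[1:,4]); v,u=np.nonzero(lab==i)
    P=np.array([pix2w(s,a+x0,b+y0,z)[:2] for a,b in zip(u,v)])
    m=P.mean(0); w,V=np.linalg.eigh(np.cov(P.T)); d=V[:,1]*np.sign(V[0,1]); n_=np.array([-d[1],d[0]])
    a=(P-m)@d; b=(P-m)@n_
    mid=m+d*(np.percentile(a,99.5)+np.percentile(a,.5))/2
    print('n',len(P),'centre',m.round(4),'mid',mid.round(4),'yaw',np.arctan2(d[1],d[0]).round(4),'len',np.ptp(a).round(3),'wid shank',np.ptp(b[a<0]).round(3),'chan',np.ptp(b[a>.04]).round(3))
    # shank centreline
    k=a<.02; print('shank fit yaw', np.arctan2(d[1],d[0])+np.polyfit(a[k],b[k],1)[0], 'origin guess',(mid-d*.01).round(4))
E
python3 - <<'E'
from barm import *
s=snap('top','t4.png'); barpose(s)
go(.4119,-.3633,.2,-.141)
E
```

```text
n 278 centre [ 0.4338 -0.3644] mid [ 0.4282 -0.3636] yaw -0.1398 len 0.169 wid shank 0.024 chan 0.033
shank fit yaw -0.14946095368332774 origin guess [ 0.4183 -0.3622]
t10.8 at [0.5918 0.0723 0.2515] [3.139 0.    1.641] open1.00 F [-0.5  0.9 -0.1] tool shift now [-0.422  -0.2099  0.0515] spin 1.7816
  shift if spun first [-0.1169  0.4566  0.0515] q [-0.01  0.38  0.19  1.37 -0.    1.49]
```

Request:
servo_tool --steps "1 -0.03 -0.015 0 0; 1 -0.042 -0.0209 0 0; 1 -0.045 -0.0224 0 0; 1 -0.045 -0.0224 0 0; 1 -0.045 -0.0224 0 0; 1 -0.045 -0.0224 0 0; 1 -0.045 -0.0224 0 0; 1 -0.045 -0.0224 0 0; 1 -0.04 -0.0199 0 0; 1 -0.04 -0.0199 0 0; 1 0 0 0 0.18; 1 0 0 0 0.18"

```text
t: 12.28
tcp_pos: [0.4103, -0.3634, 0.2488]
ee_rot: [-3.14, -0.001, 1.273]
ft_force: [0.2, -0.7, -0.0]
opening: 0.999
grip_force: 0.0
```

Request:
servo_tool --steps "1 0 0 0.02 0.18; 1 0 0 0.02 0.18; 1 0 0 0.02 0.18; 1 0 0 0.02 0.18; 1 0 0 0.02 0.18; 1 0 0 0.02 0.18; 1 0 0 0.02 0.18; 1 0 0 0 0.162; 1 0 0 0 0; 1 0 0 0 0"

```text
t: 13.52
tcp_pos: [0.4109, -0.3631, 0.11]
ee_rot: [-3.141, 0.0, -0.138]
ft_force: [0.1, 0.8, -0.6]
opening: 1.004
grip_force: 0.0
```

```bash
python3 -c "
from h import *; go(.415,-.3625,.010,-.141)
p=snap('top','t5.png')['pixels'];q=snap('side','s5.png')['pixels']
c=lambda p,x,y,w,h,k:cv2.resize(p[y:y+h,x:x+w],None,fx=k,fy=k,interpolation=cv2.INTER_CUBIC)[:,:,::-1]
cv2.imwrite('pics/c5.png',np.hstack([c(p,260,140,100,150,4),c(q,300,190,100,150,4)]))
"
```

```text
t13.5 at [ 0.4109 -0.3631  0.11  ] [-3.141  0.    -0.138] open1.00 F [ 0.1  0.8 -0.6] tool shift now [ 0.004  -0.0011  0.1   ] spin 0.0032
  shift if spun first [ 0.004  -0.0012  0.1   ] q [-0.87  0.37 -0.23  0.97 -0.    2.41]
```

View pics/c5.png

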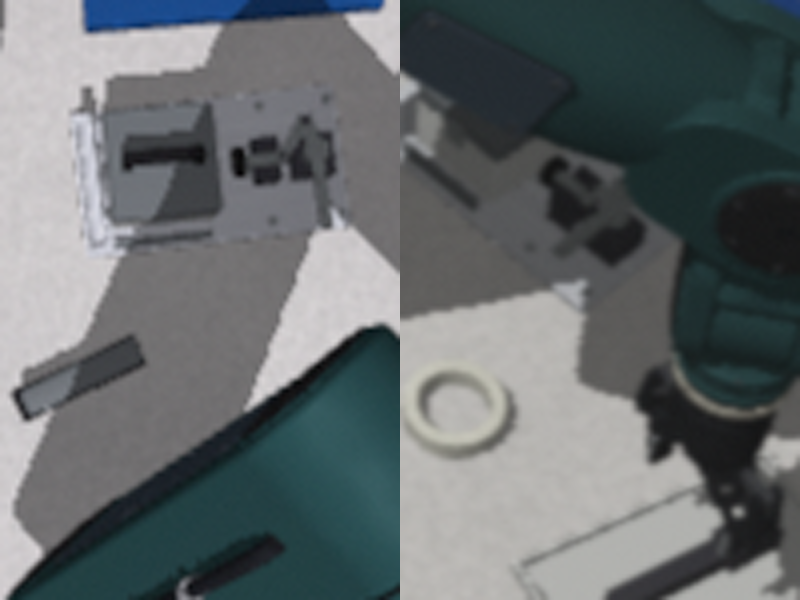

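Carrier is seated between the rails: lid at (165,160) in the crop, with the lever still open. Now down onto the bar and grip, while also calibrating the top camera on the carrier handle, whose position is known.

Request:
servo_tool --steps "1 0.003 -0.001 0.03 0; 1 0 0 0.03 0; 1 0 0 0.02 0; 1 0 0 0.01 0; 1 0 0 0.008 0; 0 0 0 0 0; 0 0 0 0 0; 0 0 0 0 0; 0 0 0 0 0; 0 0 0 0 0; 0 0 0 0 0" --grip_force 100

```text
t: 15.0
tcp_pos: [0.4144, -0.3633, 0.0132]
ee_rot: [3.14, -0.001, -0.142]
ft_force: [-2.7, -0.3, 10.6]
opening: 0.208
grip_force: 99.4
```

```bash
python3 -c "
from h import *
s=snapshot('top')
im=s['pixels'][140:290,260:360].astype(int).sum(2)/3
C=lambda n,u,v,z: print(n,pix2w(s,260+u/4-.4,140+v/4-.4,z).round(4))
C('handle',163.5,157,.134);C('hl',122,158,.134);C('hr',205,155,.134)
C('tip',323,226,.07);C('boss',314,152,.07);C('plate BR',348,230,.01);C('plateTR',330,88,.01)
print(im[28:60,74:86].round().astype(int))
go(.5,-.1,.1,0)
"
```

```text
handle [0.5888 0.0803 0.134 ]
hl [0.589  0.1203 0.134 ]
hr [0.5896 0.0403 0.134 ]
tip [ 0.5244 -0.0798  0.07  ]
boss [ 0.5989 -0.0737  0.07  ]
plate BR [ 0.5259 -0.1139  0.01  ]
plateTR [ 0.6741 -0.1013  0.01  ]
[[107 100  97  97 111 117 117 117 116 122 119 114]
 [ 90  65  51  74 108 117 116 116 117 120 110 109]
 [ 85  60  49  67  97 113 115 115 115 116 102 107]
 [ 83  73  71  78  89 107 115 114 115 115 108 110]
 [ 76  80  84  81  84  88  96  96  96 109 110 112]
 [ 79  80  82  81  81  66  59  55  63 100 118 115]
 [ 77  66  74  82  81  75  62  47  52  98 120 117]
 [ 68  45  68  81  81  82  78  74  60  96 117 115]
 [ 56  44  68  79  82  81  81  85  63  95 116 113]
 [ 41  47  73  82  83  81  82  83  60  88 112 109]
 [ 40  49  69  80  84  83  83  80  58  71 105 107]
 [ 38  47  59  74  83  85  81  67  47  61 103 111]
 [ 40  43  48  60  79  86  81  58  39  65 104 115]
 [ 38  38  41  48  80  86  84  61  40  61 103 116]
 [ 39  40  38  44  76  85  84  61  39  50  98 117]
 [ 39  37  36  37  64  80  81  58  49  78 104 119]
 [ 53  55  53  61  68  79  82  73  85 108 115 117]
 [ 91  95  94 100  84
[... 281 characters left out ...]
16]
 [116 116 117 117 116  93  79  82  85 105 112 111]
 [116 116 117 117 117  90  78  83  90 107  99 114]
 [117 116 116 116 116  95  81  83  90 106  98 122]
 [116 116 117 116 117  99  86  83  92 110 141 163]
 [117 116 116 116 116  99  88  84  92 109 177 203]
 [116 115 115 117 116 105  87  77  91 112 176 195]
 [114 111 108 107 105 105  97  92 140 164 188 193]
 [109 107 102 102 100 104 109 110 175 201 202 200]
 [111 111 112 114 112 110 112 144 186 200 200 200]]
t15.1 at [ 0.4144 -0.3632  0.0132] [ 3.14e+00 -1.00e-03 -1.41e-01] open0.21 F [-2.5 -0.1 10.5] tool shift now [ 0.0476 -0.2727 -0.0868] spin -0.1415
  shift if spun first [ 0.0856 -0.2632 -0.0868] q [-0.87  0.46 -0.38  0.73 -0.    2.42]
```

Bar gripped at opening 0.21 (about 18–20 mm). I'll push the lever from its trailing (+y) side with the channel wall and follow the arc. Lift first, then work out the shift.

Request:
servo_tool --steps "0 0 0 -0.01 0; 0 0 0 -0.03 0; 0 0 0 -0.04 0; 0 0 0 -0.04 0; 0 0 0 -0.02 0; 0 0 0 0 0; 0 0 0 0 -0.085; 0 0 0 0 -0.085" --grip_force 120

```text
t: 16.05
tcp_pos: [0.4137, -0.3621, 0.1511]
ee_rot: [-3.14, 0.001, 0.031]
ft_force: [-0.5, 0.3, -2.3]
opening: 0.2
grip_force: 117.9
```

```bash
python3 -c "
from h import *
go(.4765,-.049,.15,.03)
s=snap('top','t6.png'); im=s['pixels'].astype(float).sum(2)/3
P=[]
for v in range(184,195):
    w=np.clip(112-im[v,336:345],0,None); P.append(pix2w(s,(w*np.arange(336,345)).sum()/w.sum(),v,.07)[:2])
P=np.array(P); k=np.polyfit(P[:,0],P[:,1],1); print('lever line dy/dx',k[0],'y at x=.60',np.polyval(k,.6),P[[0,-1]].round(4))
print(im[180:200,338].round())
snap('side','s6.png')
"
```

```text
t16.1 at [ 0.4137 -0.3621  0.1511] [-3.14e+00  1.00e-03  3.10e-02] open0.20 F [-0.5  0.3 -2.3] tool shift now [ 0.0726 -0.311   0.0011] spin 0.0014
  shift if spun first [ 0.0722 -0.3111  0.0011] q [-0.87  0.34 -0.15  1.08  0.    2.24]
lever line dy/dx 0.2502813958295635 y at x=.60 -0.0686016074532399 [[ 0.5731 -0.0747]
 [ 0.5327 -0.0844]]
[ 81.  81.  76.  65.  70.  84.  95.  99.  99. 103. 112. 117. 118. 117.
 117. 150. 179. 172. 182. 205.]
```

Request:
servo_tool --steps "0 0.006 -0.025 0 0; 0 0.009 -0.036 0 0; 0 0.01 -0.043 0 0; 0 0.01 -0.043 0 0; 0 0.01 -0.043 0 0; 0 0.01 -0.043 0 0; 0 0.01 -0.043 0 0; 0 0.008 -0.035 0 0; 0 0 0 0 0; 0 0 0 0 0"

```text
t: 17.4
tcp_pos: [0.4779, -0.0499, 0.1518]
ee_rot: [3.142, 0.001, 0.028]
ft_force: [-1.0, -0.3, -4.1]
opening: 0.199
grip_force: 118.3
```

```bash
python3 -c "
from h import *
go(.4765,-.049,.062,.03)
p=snap('top','t7.png')['pixels'];q=snap('side','s7.png')['pixels']
c=lambda p,x,y,w,h,k:cv2.resize(p[y:y+h,x:x+w],None,fx=k,fy=k,interpolation=cv2.INTER_CUBIC)[:,:,::-1]
cv2.imwrite('pics/c7.png',np.hstack([c(p,275,140,80,120,5),c(q,310,190,80,120,5)]))
"
```

```text
t17.4 at [ 0.4779 -0.0499  0.1518] [3.142e+00 1.000e-03 2.800e-02] open0.20 F [-1.  -0.3 -4.1] tool shift now [-0.0014 -0.0009  0.0898] spin -0.0023
  shift if spun first [-0.0014 -0.0009  0.0898] q [-0.27  0.23 -0.32  1.02 -0.    2.84]
```

View pics/c7.png

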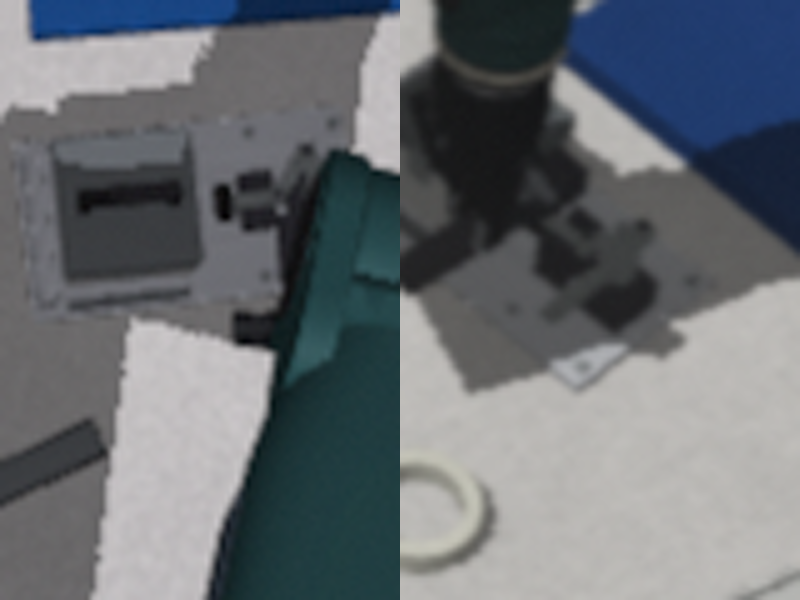

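```bash
python3 -c "
from h import *
s=snapshot('side')
C=lambda n,u,v,z: print(n,pix2w(s,310+(u-400)/5-.4,190+v/5-.4,z).round(4))
C('tip top',553,304,.07);C('mid',600,268,.07);C('boss',640,237,.072);C('plate corner',578,392,.01)
for n,X in dict(pivot=(.6015,-.080,.07),tip0=(.522,-.081,.07),tip25=(.524,-.100,.07),mouth=(.4779+.09,-.0499+.0025,.1518-.008+.03)).items(): print(n,((w2pix(s,X)-[310,190]+.4)*5+[400,0]).round())
"
```

```text
tip top [ 0.5307 -0.0841  0.07  ]
mid [ 0.58   -0.0795  0.07  ]
boss [ 0.6218 -0.0763  0.072 ]
plate corner [ 0.5281 -0.1236  0.01  ]
pivot [623. 255.]
tip0 [541. 307.]
tip25 [561. 323.]
mouth [574. 153.]
```

The side view puts the lever along 184.8° world (θ≈0.07) with its +y face near y=−0.072. The bar wall will be at −0.062, so it can go down safely.

Request:
servo_tool --steps "0 0 0 0.03 0; 0 0 0 0.03 0; 0 0 0 0.015 0; 0 0 0 0.01 0; 0 0 0 0.004 0; 0 0 0 0 0"

```text
t: 18.3
tcp_pos: [0.4783, -0.0499, 0.0635]
ee_rot: [3.141, -0.0, 0.028]
ft_force: [-0.1, -0.8, -2.4]
opening: 0.201
grip_force: 118.3
```

```bash
cat > arc.py <<'E'
from h import *
import sys
# rows in tool frame for bar following lever: grip at radius R from pivot, lateral trailing offset e
def arc(b0,b1,n,e,R=.125,pv=(.6015,-.0795)):
    o=r.get_obs(); p=np.array(o['tcp_pos'][:2]); yaw=o['ee_rot'][2]; out=[]
    for b in np.linspace(b0,b1,n):
        ph=b+np.pi; u=np.array([np.cos(ph),np.sin(ph)]); tr=np.array([np.sin(ph),-np.cos(ph)])
        g=np.array(pv)+R*u+e*tr; d=g-p; c,s=np.cos(yaw),np.sin(yaw)
        out.append((round(c*d[0]+s*d[1],4),round(s*d[0]-c*d[1],4),round(-(b-yaw),4))); p=g; yaw=b
    print(*out,sep='\n')
E
python3 -c "
from arc import *
go(.4765,-.049,.062,.03); arc(.15,1.6,12,.021)"
```

```text
t18.3 at [ 0.4783 -0.0499  0.0635] [ 3.141 -0.     0.028] open0.20 F [-0.1 -0.8 -2.4] tool shift now [-0.0018 -0.001   0.0015] spin -0.0017
  shift if spun first [-0.0018 -0.001   0.0015] q [-0.27  0.31 -0.48  0.79 -0.    2.84]
(np.float64(-0.0044), np.float64(0.0274), np.float64(-0.1217))
(np.float64(-0.0017), np.float64(0.0166), np.float64(-0.1318))
(np.float64(-0.0017), np.float64(0.0166), np.float64(-0.1318))
(np.float64(-0.0017), np.float64(0.0166), np.float64(-0.1318))
(np.float64(-0.0017), np.float64(0.0166), np.float64(-0.1318))
(np.float64(-0.0017), np.float64(0.0166), np.float64(-0.1318))
(np.float64(-0.0017), np.float64(0.0166), np.float64(-0.1318))
(np.float64(-0.0017), np.float64(0.0166), np.float64(-0.1318))
(np.float64(-0.0017), np.float64(0.0166), np.float64(-0.1318))
(np.float64(-0.0017), np.float64(0.0166), np.float64(-0.1318))
(np.float64(-0.0017), np.float64(0.0166), np.float64(-0.1318))
(np.float64(-0.0017), np.float64(0.0166), np.float64(-0.1318))
```

Request:
servo_tool --steps "0 -0.0022 0.014 0 -0.06; 0 -0.0022 0.0137 0 -0.062; 0 -0.001 0.0083 0 -0.066; 0 -0.001 0.0083 0 -0.066; 0 -0.001 0.0083 0 -0.066; 0 -0.001 0.0083 0 -0.066; 0 -0.001 0.0083 0 -0.066; 0 -0.001 0.0083 0 -0.066"

```text
t: 19.3
tcp_pos: [0.4852, -0.1267, 0.0639]
ee_rot: [3.141, -0.0, 0.549]
ft_force: [-0.9, 1.3, -2.0]
opening: 0.203
grip_force: 118.4
```

```bash
python3 -c "
from arc import *
o=r.get_obs(); print(o['ft_force'],o['moment'],o['ee_rot']); arc(.7,1.5,9,.021)"
```

```text
[-0.93011392  1.26723093 -2.00228132] [0.39113928 0.1351509  0.0908347 ] [ 3.14147984e+00 -3.98419796e-04  5.48913689e-01]
(np.float64(-0.0029), np.float64(0.0185), np.float64(-0.1511))
(np.float64(-0.0015), np.float64(0.0126), np.float64(-0.1))
(np.float64(-0.0015), np.float64(0.0126), np.float64(-0.1))
(np.float64(-0.0015), np.float64(0.0126), np.float64(-0.1))
(np.float64(-0.0015), np.float64(0.0126), np.float64(-0.1))
(np.float64(-0.0015), np.float64(0.0126), np.float64(-0.1))
(np.float64(-0.0015), np.float64(0.0126), np.float64(-0.1))
(np.float64(-0.0015), np.float64(0.0126), np.float64(-0.1))
(np.float64(-0.0015), np.float64(0.0126), np.float64(-0.1))
```

A 1.6 N reaction matches the friction alone, so the lever is following. Continuing the arc.

Request:
servo_tool --steps "0 -0.0015 0.0095 0 -0.075; 0 -0.0014 0.009 0 -0.075; 0 -0.0008 0.0063 0 -0.05; 0 -0.0008 0.0063 0 -0.05; 0 -0.0008 0.0063 0 -0.05; 0 -0.0008 0.0063 0 -0.05; 0 -0.0008 0.0063 0 -0.05; 0 -0.0008 0.0063 0 -0.05"

```text
t: 20.3
tcp_pos: [0.5159, -0.1723, 0.0635]
ee_rot: [-3.139, 0.001, 0.999]
ft_force: [-10.3, 2.7, 2.0]
opening: 0.203
grip_force: 119.0
```

```bash
python3 -c "
from arc import *
o=r.get_obs(); print(o['ft_force'],o['moment'],o['ee_rot']); arc(1.1,1.6,6,.021)"
```

```text
[-10.27242429   2.70040786   1.98589248] [0.60100561 1.92476627 0.40818248] [-3.13913798e+00  7.56504005e-04  9.98559458e-01]
(np.float64(-0.0021), np.float64(0.0135), np.float64(-0.1014))
(np.float64(-0.0015), np.float64(0.0126), np.float64(-0.1))
(np.float64(-0.0015), np.float64(0.0126), np.float64(-0.1))
(np.float64(-0.0015), np.float64(0.0126), np.float64(-0.1))
(np.float64(-0.0015), np.float64(0.0126), np.float64(-0.1))
(np.float64(-0.0015), np.float64(0.0126), np.float64(-0.1))
```

Resistance is up to 10.6 N and the lever is around 0.95 rad. On through the dead point.

Request:
servo_tool --steps "0 -0.001 0.0067 0 -0.05; 0 -0.001 0.0067 0 -0.05; 0 -0.0008 0.0063 0 -0.05; 0 -0.0008 0.0063 0 -0.05; 0 -0.0008 0.0063 0 -0.05; 0 -0.0008 0.0063 0 -0.05; 0 -0.0008 0.0063 0 -0.05; 0 -0.0008 0.0063 0 -0.05; 0 -0.0008 0.0063 0 -0.05; 0 -0.0008 0.0063 0 -0.05"

```text
t: 21.55
tcp_pos: [0.5739, -0.2025, 0.0638]
ee_rot: [3.141, 0.0, 1.498]
ft_force: [-0.4, 0.9, -2.4]
opening: 0.202
grip_force: 118.2
```

```bash
python3 -c "
from arc import *
o=r.get_obs(); print(o['ft_force'],o['moment'],o['ee_rot'],o['joint_pos']); arc(1.6,1.7,2,.021)"
```

```text
[-0.38262609  0.94274484 -2.4170821 ] [-0.06764318  0.01670237 -0.00049563] [3.14114638e+00 3.36829857e-04 1.49811797e+00] [-4.72977587e-01  4.96858243e-01 -1.49374824e-01  9.24021004e-01
 -1.36290496e-04  1.17049699e+00]
(np.float64(-0.0018), np.float64(0.0105), np.float64(-0.1019))
(np.float64(-0.0015), np.float64(0.0126), np.float64(-0.1))
```

The force is gone, so the lever has snapped over. Back off, lift, and return towards the tray.

Request:
servo_tool --steps "0 0 -0.01 0 0; 0 -0.01 -0.005 -0.02 0; 0 0 0 -0.04 0; 0 0 0 -0.04 0; 0 0 0 0 0.16; 0 0 0 0 0.18; 0 0 0 0 0.18; 0 0 0 0 0.18; 0 0 0 0 0.18; 0 0 0 0 0.18; 0 0 0 0 0.18; 0 0 0 0 0"

```text
t: 23.05
tcp_pos: [0.5572, -0.211, 0.1636]
ee_rot: [3.142, 0.0, 0.257]
ft_force: [0.1, -0.5, -2.1]
opening: 0.201
grip_force: 118.3
```

```bash
python3 -c "
from h import *
go(.4144,-.3633,.15,-.142)"
```

```text
t23.1 at [ 0.5572 -0.211   0.1636] [3.142 0.    0.257] open0.20 F [ 0.1 -0.5 -2.1] tool shift now [-0.1768  0.1111  0.0136] spin 0.3987
  shift if spun first [-0.1198  0.171   0.0136] q [-0.5   0.41 -0.01  1.15 -0.    2.39]
```

Request:
servo_tool --steps "0 -0.03 0.0188 0 0; 0 -0.04 0.0251 0 0; 0 -0.04 0.0251 0 0; 0 -0.04 0.0251 0 0; 0 -0.027 0.017 0.0136 0; 0 0 0 0 0.133; 0 0 0 0 0.133; 0 0 0 0 0.133; 0 0 0 0 0; 0 0 0 0 0"

```text
t: 24.3
tcp_pos: [0.4147, -0.3633, 0.1498]
ee_rot: [3.142, -0.0, -0.138]
ft_force: [0.0, 0.6, -2.8]
opening: 0.201
grip_force: 118.3
```

```bash
python3 -c "
from h import *
go(.4144,-.3633,.0132,-.142)
p=snap('top','t8.png')['pixels'];q=snap('side','s8.png')['pixels']
c=lambda p,x,y,w,h,k:cv2.resize(p[y:y+h,x:x+w],None,fx=k,fy=k,interpolation=cv2.INTER_CUBIC)[:,:,::-1]
cv2.imwrite('pics/c8.png',np.hstack([c(p,270,145,80,100,5),c(q,310,190,80,100,5)]))
"
```

```text
t24.3 at [ 0.4147 -0.3633  0.1498] [ 3.142 -0.    -0.138] open0.20 F [ 0.   0.6 -2.8] tool shift now [-0.0003  0.      0.1366] spin 0.0042
  shift if spun first [-0.0003  0.      0.1366] q [-0.87  0.34 -0.15  1.07  0.    2.41]
```

View pics/c8.png

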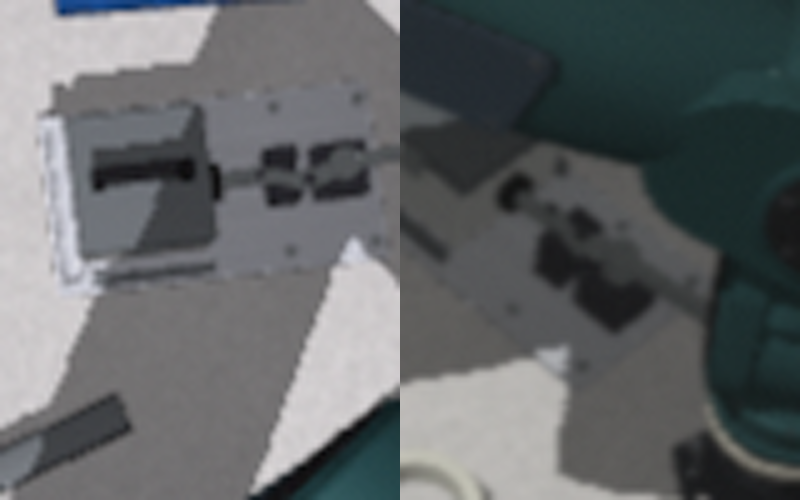

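The clamp is thrown: the lever points right (−y) at (380,155), the pad at (213,180) is against the carrier, and the carrier is on the fence. Now laying the bar down.

Request:
servo_tool --steps "0 0 0 0.03 0; 0 0 0 0.04 0; 0 0 0 0.03 0; 0 0 0 0.02 0; 0 0 0 0.01 0; 0 0 0 0.003 0; 0 0 0 0 0; 0 0 0 0.0015 0; 0 0 0 0.001 0; 0 0 0 0 0; 0 0 0 0 0"

```text
t: 25.78
tcp_pos: [0.4149, -0.3635, 0.0143]
ee_rot: [3.141, -0.0, -0.142]
ft_force: [0.4, 0.2, -3.8]
opening: 0.202
grip_force: 118.4
```

Request:
servo_tool --steps "0 0 0 0.001 0; 0 0 0 0.001 0; 0 0 0 0.0005 0; 0 0 0 0 0; 0 0 0 0 0"

```text
t: 26.4
tcp_pos: [0.4149, -0.3636, 0.0132]
ee_rot: [3.141, -0.001, -0.142]
ft_force: [-6.1, 6.7, 27.0]
opening: 0.198
grip_force: 122.5
```

Request:
servo_tool --steps "0 0 0 -0.001 0; 0 0 0 0 0; 0.5 0 0 0 0; 1 0 0 0 0; 1 0 0 0 0; 1 0 0 0 0; 1 0 0 -0.02 0; 1 0 0 -0.04 0; 1 0 0 -0.05 0; 1 0 0 -0.05 0; 1 0 0 0 0; 1 0 0 0 0"

```text
t: 27.9
tcp_pos: [0.4147, -0.3633, 0.1722]
ee_rot: [-3.141, 0.0, -0.142]
ft_force: [-0.2, 0.1, -0.7]
opening: 1.003
grip_force: 0.0
```

Request:
servo_tool --steps "1 -0.03 0.02 0 0; 1 -0.04 0.03 0 0; 1 -0.04 0.03 0 0; 1 -0.04 0.03 0 0; 1 0 0 0 0; 1 0 0 0 0"

```text
t: 28.65
tcp_pos: [0.2507, -0.4505, 0.1717]
ee_rot: [-3.14, 0.001, -0.143]
ft_force: [1.0, -0.1, 0.5]
opening: 1.001
grip_force: 0.0
```

```bash
python3 - <<'E'
from barm import *
s=snap('top','t9.png'); barpose(s); go(.2,-.4,.2,0)
p=s['pixels'];q=snap('side','s9.png')['pixels']
c=lambda p,x,y,w,h,k:cv2.resize(p[y:y+h,x:x+w],None,fx=k,fy=k,interpolation=cv2.INTER_CUBIC)[:,:,::-1]
cv2.imwrite('pics/c9.png',np.hstack([c(p,375,170,80,110,5),c(q,280,270,130,110,3)[:,:390]]) if 0 else c(p,375,170,80,110,5))
E
```

```text
n 1014 centre [ 0.4916 -0.3659] mid [ 0.494  -0.3595] yaw 1.2044 len 0.221 wid shank 0.225 chan 0.11
shank fit yaw 1.5887322863984306 origin guess [ 0.4904 -0.3688]
t28.7 at [ 0.2512 -0.4504  0.1719] [-3.14e+00  1.00e-03 -1.42e-01] open1.00 F [ 0.7  0.5 -0.1] tool shift now [-0.0578 -0.0426 -0.0281] spin -0.142
  shift if spun first [-0.0512 -0.0504 -0.0281] q [-1.22  0.27 -0.2   1.1   0.    2.06]
```

View pics/c9.png

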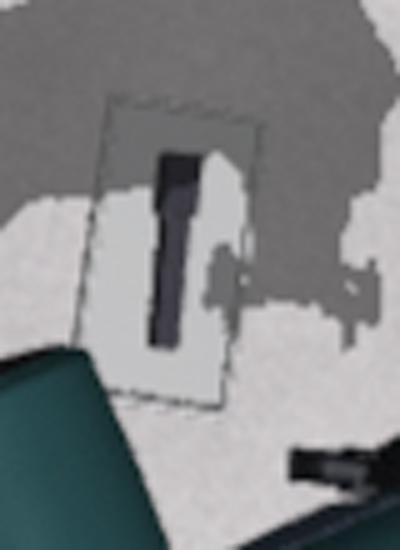

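The bar lies flat in the tray, with its centre near crop (172,250), well inside the walls. The gripper is clear of everything, so I'm handing in.

```bash
python3 -c "
from workcell import r; print(r.sign_off())"
```

```text
the job is handed in; nothing more can be done
None
```

I handed the job in at about 29 s of the 67 s allowed. In the last pictures the carrier is clamped against the fence with the lever thrown, and the bar is back in its tray; the hand-in returned no verdict, so a pass isn't confirmed.

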